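Snap the oven dish's lid shut all round

ROBOT

A 6-joint arm with a two-finger parallel gripper is mounted at the origin on the work surface. World frame = base frame: x ahead of the robot, y to its left, z up, the work surface at z = 0. Lengths are in mm, angles in rad, forces in N, time in s.
With the tool pointing down it reaches from about 300 to 775 mm from the base axis. Payload 14.6 kg.
Tool frame: the origin (TCP) lies at the very end of the fingers, on their centre line; the grasp point (between the pads) lies 19 mm behind it; z points along the fingers, y is the line along which they close (so a half turn about z gives the same grasp; the last joint's range is limited). The gripper opens to 94 mm and grips with 3 to 60 N. Pads are 16 mm wide; open, the fingers measure 119 mm over their backs; the gripper's body (75 mm by 177 mm) begins 78 mm behind the grasp point.
Start: joints at [1.267, 0.3, 1.521, -0, 1.321, -0.067], TCP at [129.024, 534.642, 205.446] pointing down, gripper open.
Joint ranges: [-3.03, 3.03], [-0.79, 2.21], [0.23, 2.52], [-1.04, 4.18], [0, 3.07], [-2.55, 2.55]. Speed limits (rad/s): [2.22, 2.22, 2.57, 3.14, 3.14, 3.14].

INTERFACE

Orientations are given as [roll, pitch, yaw] about the fixed x, y, z axes, in that order (R = Rz(yaw) Ry(pitch) Rx(roll)).
In Python, from cell import manip, eyes, ticket gives the robot as it stands. The module is installed in compiled form; this text tells all that it offers.
- The arm moves only by the tool arm_command, never from a script. Its argument "plan" is a list of rows, each a list of 5 numbers: the opening, from -1 (shut) to 1 (fully open), then the shift along the tool's x, y, z in m, then the turn about the tool's z in rad. In form: [[jaw, dx, dy, dz, roll], ...]. A call has 1 to 20 rows; each row shifts and turns the commanded pose from where the row before left it, along the tool's axes as they then stand; what a row does not reach is not made up. A row lasts 1/8 s, in which the tool goes at most 62.5 mm and 10.7 degrees, less where a joint would pass 70% of its speed; a pose out of reach is approached as far as the arm can. A call is refused whole if a number of a shift passes 0.0625 or a number of a turn 0.188, either way. A call with a gripper value outside its range is refused whole. The fingers move at their own pace and stop on an object; "newtons" is the grip in N (left out, the last holds). Time passes only in rows, so rows that do not move let the fingers close. It gives the time, the measured TCP pose, the force, the opening and the grip force at its end, in the units of the state.
- manip.read_state(): the state, without advancing time (a new reading comes with each control period).
- eyes.camera(name): name is "scene" or "side" or "wrist"; returns a dict with "img" (420x560x3 uint8, blue, green, red), "z_map" (420x560 float32, mm along the optical axis (not along the pixel's ray), 0 where there is no reading), "fx", "fy", "cx", "cy" (pixels), "eye" and "orientation" of the camera in the world. Camera axes: x right, y down, z forward; pixel columns grow to the right and rows downward; lengths in mm; the calibration is good to about 2 mm. A picture is of the moment at which its call begins.
- ticket.sign_off(): hands the job in; it is judged then, once.
The state is a dict: "clock": time; "joints": joint angles; "qd": joint speeds; "effort": joint torques, N m; "eef_pos": TCP position; "eef_rot": TCP orientation; "wrist_force": force on the tool from outside, world axes, zero at the start; "moment": the same for the moment, N m; "finger_gap": finger opening in mm; "finger_force": force on a finger pad.
Only numpy, scipy, OpenCV 4.12 (cv2) and the standard library are available. Lean on these libraries where they do the work, as an engineer would, in place of code of your own. Each camera call takes 0.05 s, during which the arm holds its last target. There are 200 camera calls.

TASK

The lid of the white oven dish is on, but its green rim sections are still up: press round the rim with your fingertips until all four sections have clicked shut, level with the grey corners. Only press: do not pick the dish up, tip it or shove it along the shelf, and leave the cup, scoop, brush and fork where they are.

Things in the scene. Friction and masses are not known exactly. Their poses are not given: they have to be found in the camera images.
- dish: White ceramic oven dish with its plastic snap lid on, loose on the shelf, 1.3 to 2.1 kg. Straight walls, foot 146 mm (dish's x) x 206 mm (dish's y); 164 x 224 mm over the lid; yaw within 0.5 rad. Origin: centre of the underside, z up. Along the lid's four sides run green rim sections, 28 mm wide, hinged at their inner edge; shut, their tops lie 76 mm above the origin.
- lid_panel (a point): Middle of the lid's light grey recessed panel (108 x 168 mm), 70 mm above the dish's origin. The lid's four fixed grey corners, 28 x 28 mm, stand 6 mm higher (76 mm above the origin), level with a shut rim section. A raised section slopes up outwards, its outer edge 8 to 16 mm above the corners. The sections' hinge lines lie 54 mm (front, back) and 84 mm (left, right) from the lid's middle.
- rim_front (a joint): Green rim section on the dish's near (-x) side, a long one: 163 mm long. Angle, rad: 0 fully raised (34 degrees up), grows as it is pressed down, 0.60 shut, level with the corners. Down to 0.30 it swings freely and stays where left; there its catch meets the bead and it resists (about 10 N at its outer edge, up to 18 N at its pad point); past 0.47 it snaps shut by itself and stays. Let go between, it springs back to 0.30.
- rim_front_pad (a point): Point on the top of the front rim section where a finger presses: middle of its length, 19 mm outward (the dish's -x) from its hinge line; moves with the section. Shut, it lies 76 mm above the dish's origin; raised, 5.5 to 11 mm higher and up to 4 mm further in.
- rim_back (a joint): Green rim section on the dish's far (+x) side, a long one: 163 mm long. Angle, rad: 0 fully raised (34 degrees up), grows as it is pressed down, 0.60 shut, level with the corners. Down to 0.30 it swings freely and stays where left; there its catch meets the bead and it resists (about 10 N at its outer edge, up to 18 N at its pad point); past 0.47 it snaps shut by itself and stays. Let go between, it springs back to 0.30.
- rim_back_pad (a point): Point on the top of the back rim section where a finger presses: middle of its length, 19 mm outward (the dish's +x) from its hinge line; moves with the section. Shut, it lies 76 mm above the dish's origin; raised, 5.5 to 11 mm higher and up to 4 mm further in.
- rim_left (a joint): Green rim section on the dish's left (+y) side, a short one: 103 mm long. Angle, rad: 0 fully raised (34 degrees up), grows as it is pressed down, 0.60 shut, level with the corners. Down to 0.30 it swings freely and stays where left; there its catch meets the bead and it resists (about 10 N at its outer edge, up to 18 N at its pad point); past 0.47 it snaps shut by itself and stays. Let go between, it springs back to 0.30.
- rim_left_pad (a point): Point on the top of the left rim section where a finger presses: middle of its length, 19 mm outward (the dish's +y) from its hinge line; moves with the section. Shut, it lies 76 mm above the dish's origin; raised, 5.5 to 11 mm higher and up to 4 mm further in.
- rim_right (a joint): Green rim section on the dish's right (-y) side, a short one: 103 mm long. Angle, rad: 0 fully raised (34 degrees up), grows as it is pressed down, 0.60 shut, level with the corners. Down to 0.30 it swings freely and stays where left; there its catch meets the bead and it resists (about 10 N at its outer edge, up to 18 N at its pad point); past 0.47 it snaps shut by itself and stays. Let go between, it springs back to 0.30.
- rim_right_pad (a point): Point on the top of the right rim section where a finger presses: middle of its length, 19 mm outward (the dish's -y) from its hinge line; moves with the section. Shut, it lies 76 mm above the dish's origin; raised, 5.5 to 11 mm higher and up to 4 mm further in.
- espresso_cup: Blue ceramic espresso cup, 62 mm wide, 57 mm tall, handle to its +y. Origin: centre of the underside. Bystander, within about 0.2 m of the dish.
- scoop: Grey plastic scoop, 180 mm long, 62 mm wide, 35 mm tall, bowl to its +x. Origin: underside, where bowl meets handle. Bystander.
- basting_brush: Basting brush with dark wooden handle and red silicone tip to its +x, 215 mm long, 36 mm wide, 16 mm tall. Origin: on the shelf under the middle of its length or so. Bystander.
- grill_fork: Short stainless grill fork, tines to its +x, 230 mm long, 30 mm wide, 10 mm tall. Origin: on the shelf under the middle of its length or so. Bystander. Not listed, standing well out of the way: a red steel toolbox along the right edge (196 mm tall), a turntable with spice jars at the back (120 mm), a gas burner at the left edge (91 mm), a caddy of sauce bottles back left (176 mm).

How it is judged (in metres and radians):
At the end, for the whole second after the job is handed in: All four rim sections are clicked shut (each above 0.575 of 0.60 rad, so level with the corners to about 0.7 mm), the dish stands flat on the shelf within 30 mm of where it stood, and the cup, scoop, brush and fork lie within 30 mm of where they were (value of joint each of rim_front, rim_back, rim_left, rim_right above 0.575 rad and angle between dish's own z axis and vertical below 0.03 rad and height (world z) of dish below 0.004 m and distance of each of dish, espresso_cup, scoop, basting_brush, grill_fork from where it was at the start of the episode below 0.03 m and linear speed of dish below 0.01 m/s); the robot touches nothing.
It fails at once if the dish is pressed with another part of the arm than the fingers (contact force between the arm and dish above 5 N).
It fails at once if the dish is lifted or tipped (height (world z) of dish above 0.01 m or angle between dish's own z axis and vertical above 0.12 rad).
It fails at once if the dish is shoved more than 40 mm along the shelf (distance of dish from where it was at the start of the episode above 0.04 m).
It fails at once if a bystander (cup, scoop, brush or fork) is moved more than 40 mm or lifted (distance of any of espresso_cup, scoop, basting_brush, grill_fork from where it was at the start of the episode above 0.04 m or height (world z) of any of espresso_cup, scoop, basting_brush, grill_fork above 0.02 m).
It also fails if it takes over 35 s, if anything falls off the work surface, if the arm or the gripper's body presses on something with over 40 N, if the wrist force passes 120 N, or if a joint passes its speed limit or range.

## Working session

There is one attempt and no reset: what is moved stays moved. The work goes in short steps, Python scripts to look and compute and a tool call to move; the robot and the scene stay as the last step left them, time stands still between calls to the robot, and variables do not carry over. Pictures are saved under pics/ and viewed, at most 10 in all, crops included, and the job is handed in when it is done.

Besides the shell and the picture viewer there is one more tool, called as a command line: name --pt "numbers of a row" for each row, then --argument value for the rest. arm_command: Moves the arm, as the interface text tells. Its arguments: {"type":"object","properties":{"plan":{"type":"array"},"newtons":{"type":"number"}},"required":["plan"]}

```bash
mkdir -p pics
cat > h.py <<'E'
import numpy as np, cv2
from scipy.spatial.transform import Rotation as R
from cell import manip, eyes, ticket
def pts(c):
    z=c["z_map"].astype(float); v,u=np.indices(z.shape)
    p=np.stack([(u-c["cx"])/c["fx"]*z,(v-c["cy"])/c["fy"]*z,z],-1)
    o=np.array(c["orientation"],float)
    M=o if o.shape==(3,3) else R.from_euler("xyz",o).as_matrix()
    w=p@M.T+np.array(c["eye"]); w[z==0]=np.nan
    return w
E
python3 - <<'E'
from h import *
ims=[]
for n in ("scene","side"):
    c=eyes.camera(n); cv2.imwrite(f"pics/{n}.png",c["img"]); w=pts(c); print(n,c["eye"],c["orientation"],c["fx"])
    hsv=cv2.cvtColor(c["img"],cv2.COLOR_BGR2HSV)
    m=cv2.inRange(hsv,(40,80,40),(85,255,255))
    k,l,s,ce=cv2.connectedComponentsWithStats(m)
    for i in range(1,k):
        if s[i,4]>60:
            q=w[l==i]; q=q[~np.isnan(q[:,0])]
            print(s[i],ce[i].round(),np.median(q,0).round(1) if len(q) else 0, np.percentile(q,[2,98],axis=0).round() if len(q) else 0)
print(manip.read_state())
E
```

```text
scene [1021.70882865  -58.11481296  663.92934759] [-2.44553665e+00 -8.93283828e-04  1.26361977e+00] 397.0562535215682
[ 141  186   84   22 1127] [182. 197.] [471.5 -94.2  81.4] [[ 432. -167.   75.]
 [ 509.  -24.   87.]]
[102 195  37  48 786] [120. 219.] [ 492.6 -212.1   82.8] [[ 441. -241.   75.]
 [ 536. -184.   90.]]
[209 208  30  50 848] [224. 232.] [577.9 -33.9  80.4] [[528. -63.  70.]
 [622.  -4.  86.]]
[ 111  244   96   28 1634] [158. 257.] [ 597.9 -154.4   80.9] [[ 555. -227.   71.]
 [ 637.  -84.   88.]]
side [386.71063635 610.79283719 748.48443129] [-2.45688948  0.01779528 -2.8585895 ] 385.19443452179445
[  75   13  104  105 5547] [125.  67.] [1631.3 -834.6 -257.2] [[ 1574. -1285.  -373.]
 [ 1750.  -576.  -204.]]
[321 121  35  21 307] [338. 131.] [ 484.3 -210.    81.9] [[ 443. -236.   75.]
 [ 530. -185.   88.]]
[273 123  43  34 386] [294. 139.] [ 589.7 -147.2   80.1] [[ 553. -219.   75.]
 [ 623.  -86.   85.]]
[314 146  44  37 420] [335. 164.] [467.5 -83.4  81.7] [[ 430. -158.   76.]
 [ 503.  -23.   87.]]
[271 161  36  25 344] [289. 173.] [570.1 -28.2  79.7] [[529. -56.  72.]
 [615.  -3.  85.]]
{'clock': 0.1, 'joints': array([ 1.26738855e+00,  3.00386143e-01,  1.52150821e+00, -1.12707176e-05,
        1.32073042e+00, -6.66015045e-02]), 'qd': array([ 0.00068653, -0.0023847 , -0.00247306,  0.00090867, -0.00174306,
       -0.00177516]), 'effort': array([ 1.30506156e-03, -5.32640183e+01, -3.53291953e+01,  7.09858630e-02,
        2.34616647e-02, -6.17613114e-05]), 'eef_pos': array([128.96437761, 534.41999835, 204.9637681 ]), 'eef_rot': array([-3.14056210e+00, -5.77963596e-05,  2.90478915e+00]), 'wrist_force': array([-0.14538385, -1.72378761,  0.12086177]), 'moment': array([-0.00705239,  0.00565201,  0.02073065]), 'finger_force': 0.0, 'finger_gap': 93.97334756477333}
```

Run:
```python
from h import *
for n in ("scene","side"):
    c=eyes.camera(n); w=pts(c); hsv=cv2.cvtColor(c["img"],cv2.COLOR_BGR2HSV)
    m=(cv2.inRange(hsv,(40,80,40),(85,255,255))>0)&(w[...,2]>60)&(w[...,2]<100)
    q=w[m]; r=cv2.minAreaRect(q[:,:2].astype(np.float32)); print(n,r)
    ce=np.array(r[0]); yaw=-.445
    # panel: grey pixels inside
    for yaw in (-.46,-.445,-.43):
        D=np.array([[np.cos(yaw),np.sin(yaw)],[-np.sin(yaw),np.cos(yaw)]])
        print(yaw,np.ptp(q[:,:2]@D.T,axis=0))
    # inner panel mid via depth
    d=(w[...,:2]-ce)@D.T
    a=(np.abs(d[...,0])<40)&(np.abs(d[...,1])<70)&(w[...,2]>55); print(n,"panel z",np.median(w[a],0))
    # panel colour region: connected to the panel, not green
    k,l,s,e=cv2.connectedComponentsWithStats(((np.abs(d[...,0])<70)&(np.abs(d[...,1])<100)&(w[...,2]>60)&(w[...,2]<73)&~m).astype(np.uint8))
    i=1+np.argmax(s[1:,4]); P=w[l==i][:,:2]; print("panelrect",cv2.minAreaRect(P.astype(np.float32)))
    for nm,sel in dict(front=d[...,0]<-50,back=d[...,0]>50,left=d[...,1]>80,right=d[...,1]<-80).items():
        g=w[m&sel]; dd=(g[:,:2]-ce)@D.T; o=(np.abs(dd[:,0]) if nm in("front","back") else np.abs(dd[:,1]))
        A=np.polyfit(o,g[:,2],1); print(nm,np.percentile(o,[2,98]).round(1),"slope deg",np.degrees(np.arctan(A[0])).round(1),"zmax",np.percentile(g[:,2],98).round(1))
    b=cv2.resize(c["img"][80:380,40:440] if n=="scene" else c["img"][60:360,120:520],(800,600)); cv2.imwrite(f"pics/c_{n}.png",b)
```

```text
scene ((533.7794189453125, -123.63423156738281), (228.1114044189453, 168.76068115234375), 64.95832824707031)
-0.46 [170.71250584 227.71935439]
-0.445 [169.04495098 227.95904029]
-0.43 [168.498978   228.59995083]
scene panel z [ 535.08622079 -123.19499127   70.40051125]
panelrect ((530.2091674804688, -116.16754150390625), (198.02587890625, 137.59498596191406), 59.69623565673828)
front [51.6 81.8] slope deg 18.1 zmax 87.0
back [51.8 82.8] slope deg -4.1 zmax 87.5
left [ 81.8 113.4] slope deg -0.1 zmax 86.0
right [ 81.2 109.2] slope deg 24.5 zmax 89.6
side ((526.6348876953125, -120.2664794921875), (225.4715576171875, 159.74990844726562), 64.40557098388672)
-0.46 [160.71610809 226.25602176]
-0.445 [159.85342764 225.44698873]
-0.43 [160.74315774 225.20289789]
side panel z [ 527.4047836  -117.57490384   69.1454847 ]
panelrect ((524.564697265625, -118.42886352539062), (194.66067504882812, 137.43397521972656), 63.023887634277344)
front [54.5 78.9] slope deg 10.1 zmax 86.7
back [53.9 78.7] slope deg 18.7 zmax 85.3
left [ 86.1 111.8] slope deg -1.9 zmax 85.1
right [ 87.3 110.4] slope deg 24.1 zmax 88.4
```

View pics/scene.png

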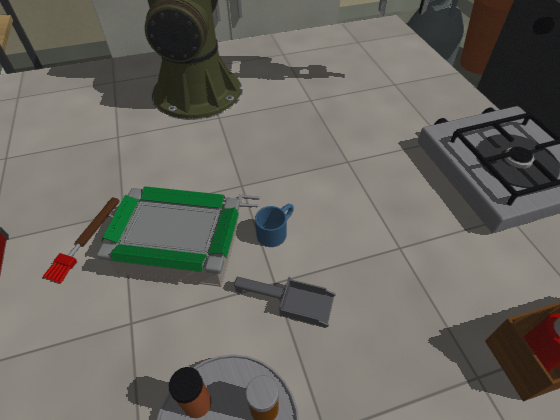

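View pics/side.png

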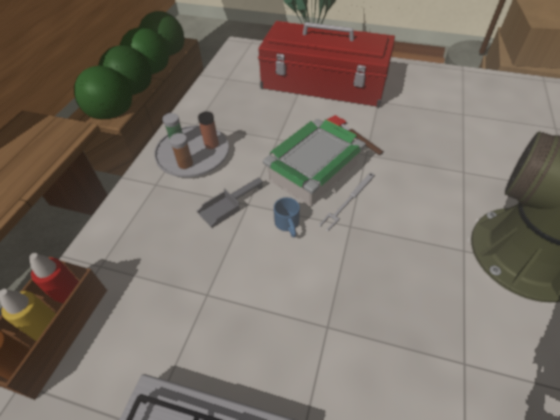

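The pictures show the dish near (172,228) in the scene view. The cup is at (271,226), the fork just in front of the dish at (247,200), the brush at its right at (90,235), and the scoop at (285,298). The dish centre is about (531,-121) and its yaw about -0.44. I'll move over the dish with the fingers shut.

arm_command --pt "-1 -0.039 -0.039 0 0" --pt "-1 -0.039 -0.039 0 0" --pt "-1 -0.039 -0.039 0 0" --pt "-1 -0.039 -0.039 0 0" --pt "-1 -0.039 -0.039 0 0" --pt "-1 -0.039 -0.039 0 0" --pt "-1 -0.039 -0.039 0 0" --pt "-1 -0.039 -0.039 0 0" --pt "-1 -0.039 -0.039 0 0" --pt "-1 -0.039 -0.039 0 0" --pt "-1 -0.039 -0.039 0 0" --pt "-1 -0.039 -0.039 0 0" --pt "-1 -0.039 -0.039 0 0" --pt "-1 -0.039 -0.039 0 0" --pt "-1 0 0 0 0.1" --pt "-1 0 0 0 0.105" --pt "-1 0 0 0 0" --newtons 20

```text
clock: 2.33
eef_pos: [531.6, -124.2, 205.2]
eef_rot: [-3.142, -0.0, 2.7]
wrist_force: [-0.5, 0.2, -0.3]
finger_gap: 0.6
finger_force: 0.0
```

Run:
```python
from h import *
s=manip.read_state(); print(s["eef_pos"],s["eef_rot"],s["joints"],s["wrist_force"])
c=eyes.camera("wrist"); cv2.imwrite("pics/w1.png",c["img"]); w=pts(c); print(c["eye"],c["orientation"])
hsv=cv2.cvtColor(c["img"],cv2.COLOR_BGR2HSV)
m=(cv2.inRange(hsv,(40,80,40),(85,255,255))>0)&(w[...,2]>60)&(w[...,2]<110)
k,l,st,ce=cv2.connectedComponentsWithStats(m.astype(np.uint8))
for i in range(1,k):
    if st[i,4]>200:
        q=w[l==i]; print(st[i],np.mean(q,0).round(1),cv2.minAreaRect(q[:,:2].astype(np.float32)),np.percentile(q[:,2],[2,98]).round(1))
print(cv2.minAreaRect(w[m][:,:2].astype(np.float32)))
```

```text
[ 531.60889689 -124.24782125  205.22401639] [-3.14152704e+00 -4.61849854e-04  2.70030896e+00] [-2.96690956e-01  2.91319143e-01  1.53260999e+00  1.66859980e-06
  1.31813000e+00 -1.42620402e+00] [-0.51745495  0.17588759 -0.27913014]
[463.75280089 -92.5468781  384.79206267] [2.87875733e+00 4.86887097e-04 1.12973673e+00]
[ 176   95  213   42 8317] [466.4 -93.6  81.3] ((466.7734680175781, -92.9560775756836), (165.71031188964844, 31.900829315185547), 64.21697235107422) [72.9 86.9]
[ 140  139   47  124 4473] [ 484.7 -210.5   82.9] ((488.08074951171875, -215.14736938476562), (33.09722137451172, 107.2969741821289), 64.9135513305664) [75.9 89.3]
[ 377  140   45  122 4164] [568.4 -36.   80.7] ((572.3057861328125, -37.64048767089844), (26.76302146911621, 106.61100769042969), 64.63481903076172) [75.6 85.3]
[ 188  260   68   32 2050] [ 565.6 -200.4   81.7] ((565.5187377929688, -201.31298828125), (62.08772277832031, 25.8999080657959), 65.63483428955078) [75.9 87.3]
[ 310  260   65   33 1932] [ 611.5 -103.8   81.6] ((612.2026977539062, -103.35740661621094), (59.38097381591797, 25.727523803710938), 62.976341247558594) [76.  87.2]
((524.9940795898438, -125.77708435058594), (226.66461181640625, 165.1040802001953), 64.5745849609375)
```

View pics/w1.png

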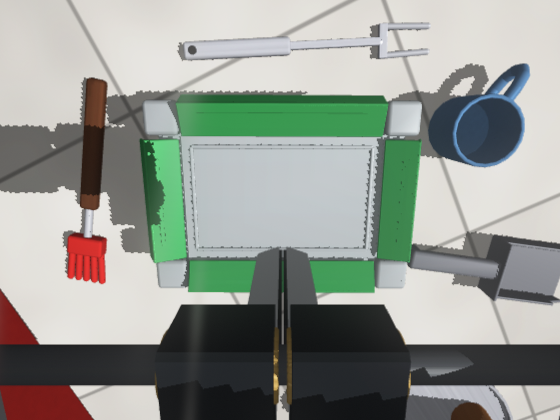

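The wrist view shows the rim sections at (283,117) front, (163,200) right, (398,200) left and (283,276) back, with the brush, fork and cup clear of the dish. I take the centre as about (529,-123) and press the front section first.

arm_command --pt "-1 0.0385 0 0 0" --pt "-1 0.0385 0 0 0" --pt "-1 0 0 0.05 0" --pt "-1 0 0 0.05 0" --pt "-1 0 0 0.01 0" --pt "-1 0 0 0.003 0" --pt "-1 0 0 0.003 0" --pt "-1 0 0 0.003 0" --pt "-1 0 0 0.003 0" --pt "-1 0 0 0.003 0" --pt "-1 0 0 0.003 0" --pt "-1 0 0 0 0"

```text
clock: 3.88
eef_pos: [462.1, -91.3, 77.3]
eef_rot: [-3.142, -0.0, 2.7]
wrist_force: [0.2, -0.2, 0.2]
finger_gap: -0.0
finger_force: 0.0
```

arm_command --pt "-1 0 0 0.001 0" --pt "-1 0 0 0.001 0" --pt "-1 0 0 0 0"

```text
clock: 4.25
eef_pos: [462.3, -91.3, 76.0]
eef_rot: [3.142, 0.001, 2.7]
wrist_force: [-3.8, 0.6, 8.3]
finger_gap: 0.2
finger_force: 4.3
```

arm_command --pt "-1 0 0 -0.03 0" --pt "-1 -0.05 0 0 0" --pt "-1 -0.05 0 0 0" --pt "-1 -0.048 0 0 0" --pt "-1 0 0 0 0" --pt "-1 0 0 0.01 0" --pt "-1 0 0 0.003 0" --pt "-1 0 0 0.003 0" --pt "-1 0 0 0.003 0" --pt "-1 0 0 0.003 0" --pt "-1 0 0 0.003 0" --pt "-1 0 0 0.003 0" --pt "-1 0 0 0.002 0" --pt "-1 0 0 0 0"

```text
clock: 6.0
eef_pos: [596.1, -154.7, 76.1]
eef_rot: [3.142, 0.001, 2.7]
wrist_force: [-0.6, -0.1, 7.6]
finger_gap: 0.3
finger_force: 3.9
```

```bash
cat > chk.py <<'E'
from h import *
s=manip.read_state(); print(s["eef_pos"],s["wrist_force"],s["joints"])
for n in ("scene","side"):
    c=eyes.camera(n); w=pts(c); hsv=cv2.cvtColor(c["img"],cv2.COLOR_BGR2HSV)
    m=(cv2.inRange(hsv,(40,80,40),(85,255,255))>0)&(w[...,2]>60)&(w[...,2]<100)
    k,l,st,ce=cv2.connectedComponentsWithStats(m.astype(np.uint8))
    for i in range(1,k):
        if st[i,4]>60: q=w[l==i]; print(n,st[i,4],np.mean(q,0).round(1),"z",np.percentile(q[:,2],[2,50,98]).round(1))
    print(cv2.minAreaRect(w[m][:,:2].astype(np.float32)))
E
python3 chk.py
```

```text
[ 596.09942728 -154.6724002    76.1105972 ] [-0.57882022 -0.12156461  7.64280782] [-3.13323193e-01  5.71048849e-01  1.44941840e+00 -4.63991874e-05
  1.12027946e+00 -1.44229829e+00]
scene 518 [474.5 -77.6  76.2] z [73.4 76.4 78.6]
scene 848 [576.9 -33.6  79.7] z [70.  80.1 86. ]
scene 138 [ 529.  -230.    82.9] z [75.9 83.1 89.4]
scene 1398 [ 597.3 -152.    73.9] z [61.2 75.8 78.4]
((531.362548828125, -122.92465209960938), (228.9775390625, 166.00592041015625), 64.44825744628906)
side 275 [ 478.9 -207.4   82.1] z [75.5 82.  89. ]
side 178 [ 606.2 -114.7   75.2] z [72.7 75.2 77.5]
side 472 [466.9 -90.2  75. ] z [71.5 75.2 77.6]
side 343 [570.9 -28.3  79.3] z [72.  79.7 84.9]
((527.7185668945312, -120.07879638671875), (225.53485107421875, 161.3140411376953), 63.996742248535156)
```

arm_command --pt "-1 0 0 -0.03 0" --pt "-1 0.025 0.035 0 0" --pt "-1 0.025 0.035 0 0" --pt "-1 0.024 0.034 0 0" --pt "-1 0 0 0 0" --pt "-1 0 0 0.01 0" --pt "-1 0 0 0.003 0" --pt "-1 0 0 0.003 0" --pt "-1 0 0 0.003 0" --pt "-1 0 0 0.003 0" --pt "-1 0 0 0.003 0" --pt "-1 0 0 0.003 0" --pt "-1 0 0 0.002 0" --pt "-1 0 0 0 0"

```text
clock: 7.85
eef_pos: [573.7, -28.9, 76.1]
eef_rot: [3.141, 0.001, 2.7]
wrist_force: [-2.9, 1.7, 7.8]
finger_gap: 0.6
finger_force: 4.0
```

Now the right section: raise, shift -208 mm along tool y, and press.

arm_command --pt "-1 0 0 -0.03 0" --pt "-1 0 -0.052 0 0" --pt "-1 0 -0.052 0 0" --pt "-1 0 -0.052 0 0" --pt "-1 0 -0.052 0 0" --pt "-1 0 0 0 0" --pt "-1 0 0 0.01 0" --pt "-1 0 0 0.003 0" --pt "-1 0 0 0.003 0" --pt "-1 0 0 0.003 0" --pt "-1 0 0 0.003 0" --pt "-1 0 0 0.003 0" --pt "-1 0 0 0.003 0" --pt "-1 0 0 0.002 0" --pt "-1 0 0 0 0"

```text
clock: 9.72
eef_pos: [484.7, -217.1, 76.0]
eef_rot: [-3.141, 0.001, 2.7]
wrist_force: [-3.4, -0.3, 8.7]
finger_gap: 0.6
finger_force: 4.5
```

Raise, move back over the middle, and check.

arm_command --pt "-1 0 0 -0.06 0" --pt "-1 0 0.035 -0.05 0" --pt "-1 0 0.05 -0.02 0" --pt "-1 0 0.02 0 0" --pt "-1 0 0 0 0"

```text
clock: 10.35
eef_pos: [529.3, -121.3, 204.3]
eef_rot: [-3.141, -0.002, 2.702]
wrist_force: [0.3, 0.2, -0.3]
finger_gap: 0.7
finger_force: 0.0
```

```bash
python3 chk.py
python3 - <<'E'
from h import *
c=eyes.camera("wrist"); cv2.imwrite("pics/w2.png",c["img"]); w=pts(c)
hsv=cv2.cvtColor(c["img"],cv2.COLOR_BGR2HSV)
m=(cv2.inRange(hsv,(40,80,40),(85,255,255))>0)&(w[...,2]>60)&(w[...,2]<110)
k,l,st,ce=cv2.connectedComponentsWithStats(m.astype(np.uint8))
for i in range(1,k):
    if st[i,4]>200: q=w[l==i]; print(np.mean(q,0).round(1),np.percentile(q[:,2],[2,50,98]).round(1))
E
```

```text
[ 529.29319123 -121.2612239   204.30259284] [ 0.26375928  0.16988652 -0.26394807] [-2.92638988e-01  2.86220657e-01  1.54134598e+00 -5.88204800e-05
  1.31562792e+00 -1.42342347e+00]
scene 943 [470.8 -93.5  76.2] z [73.5 76.3 78.4]
scene 677 [ 491.5 -213.    76.3] z [73.8 76.4 78.4]
scene 804 [575.8 -35.4  75.3] z [64.  76.1 78.4]
scene 1647 [ 595.5 -153.5   74.4] z [61.3 76.  78.5]
((530.3843994140625, -124.0062255859375), (225.65818786621094, 166.07354736328125), 64.76248168945312)
side 319 [ 590.2 -148.6   75.2] z [72.6 75.3 77.5]
side 196 [ 484.4 -210.7   75.1] z [72.7 75.1 77.5]
side 470 [467.1 -89.8  75.1] z [71.9 75.2 77.9]
side 380 [570.1 -31.5  74.1] z [66.  74.8 77.7]
((526.4231567382812, -122.29267883300781), (224.8874969482422, 159.8577880859375), 64.51724243164062)
[467.4 -94.9  76.2] [74.6 76.2 77.8]
[ 484.9 -211.3   76.2] [74.6 76.2 77.8]
[568.8 -35.4  76.1] [74.4 76.2 77.7]
[ 566.3 -201.2   76.2] [74.6 76.2 77.7]
[ 613.  -103.9   76.2] [74.7 76.2 77.7]
```

View pics/w2.png

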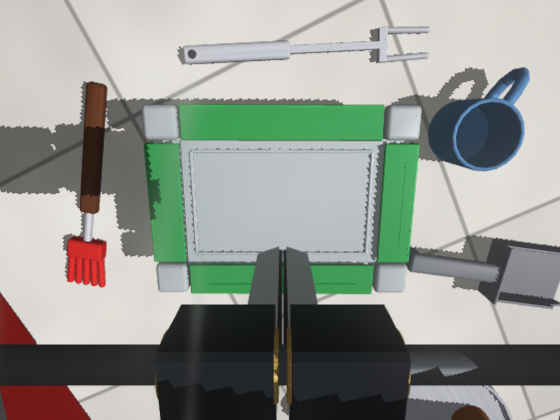

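The wrist view shows all four sections, at (283,122), (165,202), (399,202) and (283,278), level with the corners at a uniform 76.2 mm. The dish, cup, scoop, brush and fork look unmoved.

```bash
python3 -c "from cell import ticket; print(ticket.sign_off())"
```

```text
the job is handed in; nothing more can be done
None
```

All four rim sections are pressed shut and measure level with the corners (about 76 mm), the dish, cup, scoop, brush and fork look unmoved in the last image, and the job was handed in at about 10.5 s; no verdict was shown.

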